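# Find the tired spring among three card holders

## Robot

A 7-joint arm with a two-finger parallel gripper is mounted at the origin on the work surface. World frame = base frame: x ahead of the robot, y to its left, z up, the work surface at z = 0. Lengths are in m, angles in rad, forces in N, time in s.
With the tool pointing down it reaches from about 0.425 to 0.8 m from the base axis. Payload 8.3 kg.
Tool frame: the origin (TCP) lies on the centre line of the jaws, within the pads' length; the fingertips stand tip_extent ahead of it and the grasp point (between the pads) lies 8 mm behind it (tip_extent is the distance from the TCP to the fingertips, in m); z points along the fingers, y is the line along which they close (so a half turn about z gives the same grasp; the last joint's range is limited). The gripper opens to 85 mm and grips with 20 to 120 N. Pads are 22 mm wide; open, the fingers measure 114 mm over their backs; the gripper's body (76 mm by 85 mm) begins 54 mm behind the grasp point. The pads swing forward as they close: fully open they stand 13 mm farther back than shut.
Start: joints at [1.205, 0.383, 0.016, 1.37, -0.006, 1.388, -0.046], TCP at [0.186, -0.597, 0.242] pointing down, gripper open.
Joint ranges: [-2.95, 2.95], [-0.25, 2.06], [-1.52, 1.56], [0.18, 2.33], [-1.44, 4.58], [0.02, 2.06], [-3.01, 3.01]. Speed limits (rad/s): [2.39, 2.39, 3.01, 3.01, 3.14, 3.14, 3.14].

## Interface

Orientations are given as a unit quaternion [w, x, y, z].
In Python, from workcell import * gives the robot as it stands.
- The arm moves only by the tool servo_tool, never from a script. Its argument "targets" is a list of rows, each an object of numbers: "wx", "wy", "wz": the turn, a rotation vector about the tool's x, y, z in degrees; "dx", "dy", "dz": the shift along the tool's x, y, z in m; "gripper": the finger opening in m, from 0 to 0.0854. A call has 1 to 20 rows; each row shifts and turns the commanded pose from where the row before left it, along the tool's axes as they then stand; what a row does not reach is not made up. A row lasts 1/8 s, in which the tool goes at most 62.5 mm and 10.7 degrees, less where a joint would pass 70% of its speed; a pose out of reach is approached as far as the arm can. A call with a gripper value outside its range is refused whole. The fingers move at their own pace and stop on an object; "grip_force" is the grip in N (left out, the last holds). Time passes only in rows, so rows that do not move let the fingers close. It gives the time, the measured TCP pose, the force, the opening and the grip force at its end, in the units of the state.
- observe(): the state, without advancing time (a new reading comes with each control period).
- grab_frame(name): name is "scene" or "top" or "wrist"; returns the picture (420x560x3 uint8, red, green, blue); there is no depth.
- camera_model(name): a dict with "fx", "fy", "cx", "cy" (pixels), "k1" (the pictures are not rectified: a ray, as slopes to the right and down, at radius r is drawn at 1 + k1 r^2 times it, then the intrinsics apply), "R" (3x3) and "t" (3): a world point X has camera coordinates R X + t; the wrist camera has in their place "tool_from_camera" (4x4, takes a point from camera to tool coordinates, whose origin is the TCP and whose axes are the flange's). Camera axes: x right, y down, z forward; pixel columns grow to the right and rows downward; lengths in m; the calibration is good to about 2 mm. A picture is of the moment at which its call begins: read the wrist's pose just before it. camera_model takes no time and is no camera call.
- finish_job(): hands the job in; it is judged then, once.
Trained networks look in the newest picture that a camera, given by its name, has taken for a name from the list of things; names that differ only in an ending like _2 or _b are one class to them, and where a whole thing is asked for, a point or a joint stands for the part that bears it (a point fixed in the world has none). Each returns a list of dicts, best first, with "conf" (0 to 1); they miss things now and then, are a little off and sometimes report something else, mostly with a low value. They report only what shows in the picture. A call takes as long as a camera call. They do not tell look-alikes from the thing itself.
- cut_out(camera, name): "region" (420x560 bool, what is visible of it) and "box" ([centre column, centre row, width, height] in pixels, round what is visible of it).
- tip_of(camera, name): "location" ([column, row] in pixels: a listed point, or the origin of a listed thing).
The state is a dict: "t": time; "q": joint angles; "qvel": joint speeds; "effort": joint torques, N m; "tcp_pos": TCP position; "eef_rot": TCP orientation; "force": force on the tool from outside, world axes, zero at the start; "wrist_torque": the same for the moment, N m; "gripper_width": finger opening in m; "grasp_force": force on a finger pad.
Only numpy, scipy, OpenCV 4.12 (cv2) and the standard library are available. Lean on these libraries where they do the work, as an engineer would, in place of code of your own. Each camera call takes 0.05 s, during which the arm holds its last target. There are 200 camera calls.

## Task

One of the three card holders has a tired spring clip. Find it by pulling the cards straight up: a good clip hangs on and its holder comes up with the card (set such a holder back down where it stood, card still in it), while the tired clip lets its card slide out. Lay that loose card in the wooden tray and slide its empty holder along the counter, without lifting it, until its foot stands wholly on the grey mat; do not knock anything else about.

Things in the scene. Friction and masses are not known exactly. Their poses are not given: they have to be found in the camera images.
- holder_1: one of three look-alike loose card holders, 0.3 to 0.4 kg: round white marble foot 84 mm across, 18 mm tall, carrying a steel spring clip 56 mm wide whose top is 62 mm above the counter. Origin: centre of the underside; z up, x from the sprung jaw (with thumb tab) to the fixed jaw, y along the jaws. Any of the three may have the tired spring; it does not show
- holder_2: one of three look-alike loose card holders, 0.3 to 0.4 kg: round white marble foot 84 mm across, 18 mm tall, carrying a steel spring clip 56 mm wide whose top is 62 mm above the counter. Origin: centre of the underside; z up, x from the sprung jaw (with thumb tab) to the fixed jaw, y along the jaws. Any of the three may have the tired spring; it does not show
- holder_3: one of three look-alike loose card holders, 0.3 to 0.4 kg: round white marble foot 84 mm across, 18 mm tall, carrying a steel spring clip 56 mm wide whose top is 62 mm above the counter. Origin: centre of the underside; z up, x from the sprung jaw (with thumb tab) to the fixed jaw, y along the jaws. Any of the three may have the tired spring; it does not show
- card_1: bamboo card 80 mm wide (its y) x 110 mm tall (its z) x 8 mm thick (its x), 50 g, standing upright in the clip of holder_1, its lower edge 32 mm above the counter with its lowest 26 mm between the jaws; the top edge stands 142 mm above the counter. Origin: centre of the lower edge
- card_2: bamboo card 80 mm wide (its y) x 110 mm tall (its z) x 8 mm thick (its x), 50 g, standing upright in the clip of holder_2, its lower edge 32 mm above the counter with its lowest 26 mm between the jaws; the top edge stands 142 mm above the counter. Origin: centre of the lower edge
- card_3: bamboo card 80 mm wide (its y) x 110 mm tall (its z) x 8 mm thick (its x), 50 g, standing upright in the clip of holder_3, its lower edge 32 mm above the counter with its lowest 26 mm between the jaws; the top edge stands 142 mm above the counter. Origin: centre of the lower edge
- slot_1 (a point): point in the middle of the clip of holder_1, 32 mm above the holder's underside, where the lower edge of card_1 sits. A good clip holds its card against more than 9 N, more than the holder weighs; the tired one lets go at less than 2.5 N
- slot_2 (a point): point in the middle of the clip of holder_2, 32 mm above the holder's underside, where the lower edge of card_2 sits. A good clip holds its card against more than 9 N, more than the holder weighs; the tired one lets go at less than 2.5 N
- slot_3 (a point): point in the middle of the clip of holder_3, 32 mm above the holder's underside, where the lower edge of card_3 sits. A good clip holds its card against more than 9 N, more than the holder weighs; the tired one lets go at less than 2.5 N
- card_mid_1 (a point): middle of card_1, 55 mm above its lower edge
- card_mid_2 (a point): middle of card_2, 55 mm above its lower edge
- card_mid_3 (a point): middle of card_3, 55 mm above its lower edge
- mat: flat grey ribbed silicone mat, 170 mm (its x) x 220 mm (its y), 1 mm thick, with no raised edge: things slide onto it freely; fixed. Origin: its centre, on the counter
- tray: low open wooden tray, 180 mm (its x) x 150 mm (its y) outside, rim 24 mm above the counter, walls and floor 6 mm thick; fixed. Origin: centre of its underside; z up
- spare_card: a spare card like the others, lying flat in the tray, 110 mm along its x, 80 mm along its y, 8 mm thick; may be covered. Origin: centre of its underside
- trimmer: bystander: black hair trimmer standing on its round charger (72 mm across, 190 mm tall). Origin: centre of the underside
- brush_cup: bystander: black square cup (70 x 70 x 95 mm) with two toothbrushes and a razor sticking out to 190 mm. Origin: centre of the underside
- soap_pump: bystander: dark steel soap dispenser, 72 mm across, 170 mm tall. Origin: centre of the underside
- cream_jar: bystander: amber jar with white lid, 68 mm across, 50 mm tall. Origin: centre of the underside
- tumbler: bystander: white ceramic tumbler, 72 mm across, 70 mm tall. Origin: centre of the underside
- hairbrush: bystander: wooden hairbrush lying bristles down, 215 x 60 mm, about 27 mm tall; origin under the middle of its length where the head begins, x along it
Things that resemble listed ones, but are neither listed nor needed, are in the scene too. Leave any green or turquoise look-alike of the card_2 alone. What is shaped like the holder_2 but black is not meant.

How it is judged:
By the outcome, as a careful person would: the job done as asked, in the order asked, and still so for the second after the job is handed in, with the robot touching nothing.
It also fails if it takes over 72 s, if anything falls off the work surface, if the arm or the gripper's body presses on something with over 40 N, if the wrist force passes 120 N, or if a joint passes its speed limit or range.

## Working session

There is one attempt and no reset: what is moved stays moved. The work goes in short steps, Python scripts to look and compute and a tool call to move; the robot and the scene stay as the last step left them, time stands still between calls to the robot, and variables do not carry over. Pictures are saved under pics/ and viewed, at most 11 in all, crops included, and the job is handed in when it is done.

Besides the shell and the picture viewer there is one more tool, called after "Request:" as a command line: name --argument value ..., lists and objects as JSON in quotes. servo_tool: Moves the arm, as the interface text tells. Its arguments: {"type":"object","properties":{"targets":{"type":"array","items":{"type":"object","properties":{"wx":{"type":"number"},"wy":{"type":"number"},"wz":{"type":"number"},"dx":{"type":"number"},"dy":{"type":"number"},"dz":{"type":"number"},"gripper":{"type":"number"}}}},"grip_force":{"type":"number"}},"required":["targets"]}

```bash
mkdir -p pics; python3 - <<'E'
from workcell import *
import cv2,numpy as np
s=observe();print(s)
for n in("scene","top"):
    cv2.imwrite(f"pics/{n}0.png",grab_frame(n)[:,:,::-1])
    for k in("holder_1","card_1","mat","tray","slot_1","card_mid_1"):
        print(n,k,[(np.round(d["location"]).tolist(),round(d["conf"],2)) for d in tip_of(n,k)])
    m=camera_model(n);print({k:np.round(v,4).tolist() for k,v in m.items()})
m=camera_model("wrist");print({k:np.round(v,4).tolist() for k,v in m.items()})
E
```

```text
{'t': 0.0, 'q': array([ 1.20510905,  0.38426229,  0.01636963,  1.37115045, -0.00633411,
        1.38819508, -0.04648454]), 'qvel': array([ 6.81971501e-04,  3.90403252e-04,  4.29944119e-04, -7.44492136e-05,
        1.74509345e-03, -9.91879083e-04, -1.63933096e-04]), 'effort': array([-3.28772348e-04, -6.27597141e+01,  8.43798537e-01, -3.71825695e+01,
        1.63614401e-02,  1.39413244e-02,  1.42613030e-05]), 'tcp_pos': array([ 0.18626912, -0.59609617,  0.24126543]), 'eef_rot': array([-9.72231168e-04,  9.88555567e-01,  1.50853980e-01, -1.48974785e-04]), 'force': array([-0.53643556,  0.24505074,  0.82877466]), 'wrist_torque': array([ 0.02385916, -0.0272374 , -0.02055964]), 'grasp_force': 0.0, 'gripper_width': 0.08545014950523831}
scene holder_1 [([306.0, 233.0], 0.93), ([267.0, 303.0], 0.82), ([368.0, 213.0], 0.76), ([234.0, 263.0], 0.62), ([362.0, 264.0], 0.56)]
scene card_1 [([234.0, 256.0], 0.96), ([367.0, 204.0], 0.95), ([405.0, 248.0], 0.92), ([327.0, 194.0], 0.89), ([304.0, 226.0], 0.72), ([367.0, 202.0], 0.45)]
scene mat [([263.0, 209.0], 0.84), ([409.0, 189.0], 0.23)]
scene tray
[... 800 characters left out ...]
79)]
top slot_1 [([332.0, 149.0], 0.88), ([189.0, 202.0], 0.75), ([339.0, 199.0], 0.73), ([257.0, 204.0], 0.7), ([174.0, 288.0], 0.63)]
top card_mid_1 [([342.0, 195.0], 0.75), ([187.0, 193.0], 0.65), ([258.0, 202.0], 0.58), ([203.0, 247.0], 0.56), ([195.0, 139.0], 0.46)]
{'fx': 452.8154, 'fy': 452.8154, 'cx': 287.2612, 'cy': 205.3367, 'k1': -0.1149, 'R': [[-0.0149, -0.9998, 0.0144], [-0.9884, 0.0126, -0.1513], [0.1511, -0.0164, -0.9884]], 't': [-0.0406, 0.6295, 1.1823]}
{'fx': 290.1382, 'fy': 290.1382, 'cx': 281.3754, 'cy': 213.216, 'k1': -0.0506, 'tool_from_camera': [[0.0016, -0.9634, -0.268, 0.0673], [1.0, 0.0013, 0.0016, -0.0003], [-0.0012, -0.268, 0.9634, -0.1313], [0.0, 0.0, 0.0, 1.0]]}
```

View pics/scene0.png

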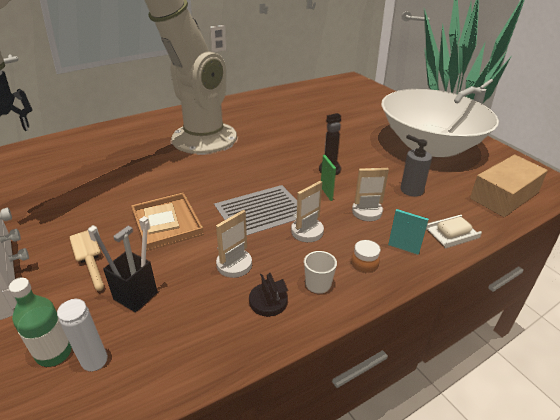

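View pics/top0.png

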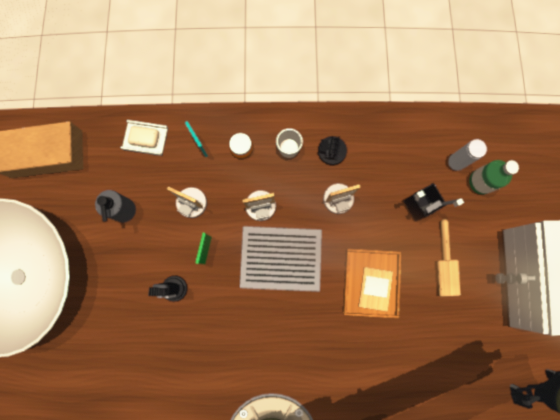

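The picture shows the three white-footed holders with tan cards at scene (235,262), (307,230), (368,210), which are top (338,199), (262,205), (192,204). Things that could be mistaken for them:
- The black holder at top (332,150).
- The green card at top (203,248).
- The turquoise card at top (195,139).
- The spare card in the tray at top (376,288).

I choose the three white-footed holders with tan cards, and will measure them and check a close crop.

```bash
cat > h.py <<'E'
from workcell import *
import cv2,numpy as np
from scipy.spatial.transform import Rotation as Ro
def cam(n,s=None):
    m=camera_model(n)
    if n!="wrist": return m,np.array(m["R"]),np.array(m["t"])
    s=s or observe(); T=np.array(m["tool_from_camera"]); q=s["eef_rot"]
    W=Ro.from_quat([q[1],q[2],q[3],q[0]]).as_matrix()
    Rwc=W@T[:3,:3]; c=W@T[:3,3]+s["tcp_pos"]
    return m,Rwc.T,-Rwc.T@c
def proj(n,X,s=None):
    m,R,t=cam(n,s);p=np.atleast_2d(X)@R.T+t;a=p[:,:2]/p[:,2:]
    a=a*(1+m["k1"]*(a**2).sum(1,keepdims=True))
    return a*[m["fx"],m["fy"]]+[m["cx"],m["cy"]]
def back(n,uv,z,s=None):
    m,R,t=cam(n,s);d=(np.atleast_2d(uv)-[m["cx"],m["cy"]])/[m["fx"],m["fy"]];a=d.copy()
    for _ in range(20): a=d/(1+m["k1"]*(a**2).sum(1,keepdims=True))
    r=np.c_[a,np.ones(len(a))]@R; c=-R.T@t
    return c+r*((z-c[2])/r[:,2])[:,None]
E
python3 - <<'E'
from h import *
print(np.round(-np.array(cam("top")[1]).T@cam("top")[2],3))
for n in("scene","top"):
    f=grab_frame(n)
    for k,z in(("holder_1",0),("slot_1",.032),("card_mid_1",.087),("mat",0),("tray",0),("spare_card",.01),("trimmer",0),("soap_pump",0),("tumbler",0),("cream_jar",0),("brush_cup",0),("hairbrush",0)):
        print(n,k,[(back(n,d["location"],z)[0,:2].round(3).tolist(),round(d["conf"],2)) for d in tip_of(n,k) if d["conf"]>.4])
f=grab_frame("top")
cv2.imwrite("pics/c1.png",cv2.resize(f[130:330,160:425],None,fx=3,fy=3,interpolation=cv2.INTER_CUBIC)[:,:,::-1])
import workcell;print([x for x in dir(workcell) if x[0]!='_'], getattr(workcell,'tip_extent',None))
E
```

```text
[ 0.443 -0.029  1.264]
scene holder_1 [([0.806, -0.194], 0.86), ([0.648, 0.222], 0.84), ([0.64, 0.026], 0.6), ([0.653, -0.196], 0.58)]
scene slot_1 [([0.794, -0.18], 0.91), ([0.652, 0.213], 0.82), ([0.655, -0.199], 0.76), ([0.628, 0.032], 0.64)]
scene card_mid_1 [([0.646, 0.014], 0.91), ([0.843, 0.171], 0.85), ([0.645, 0.218], 0.82), ([0.658, -0.201], 0.76), ([0.562, 0.138], 0.62)]
scene mat [([0.484, -0.031], 0.78)]
scene tray [([0.408, -0.284], 0.68)]
scene spare_card [([0.408, -0.297], 0.61), ([0.808, 0.076], 0.52)]
scene trimmer [([0.422, 0.249], 0.57)]
scene soap_pump [([0.635, 0.412], 0.64)]
scene tumbler [([0.812, -0.059], 0.76), ([0.601, 0.047], 0.41)]
scene cream_jar [([0.812, 0.073], 0.72), ([0.614, -0.182], 0.59), ([0.617, 0.25], 0.55)]
scene brush_cup [([0.638, -0.434], 0.98)]
scene hairbrush [([0.475, -0.495], 0.74)]
top holder_1 [([0.642, 0.22], 0.95), ([0.637, 0.021], 0.74), ([0.658, -0.194], 0.56), ([0.8, -0.189], 0.55), ([0.805, 0.097], 0.55)]
top slot_1 [([0.796, -0.174], 0.96), ([0.656, 0.222], 0.74), ([0.64, 0.022], 0.59)]
top card_mid_1 [([0.515, 0.166], 0.82), ([0.637, 0.027], 0.77), ([0.65, 0.224], 0.74), ([0.805, 0.189], 0.64), ([0.645, -0.19], 0.55)]
top mat [([0.491, -0.027], 0.78)]
top tray [([0.405, -0.278], 0.71)]
top spare_card [([0.399, -0.294], 0.9), ([0.806, 0.087], 0.63)]
top trimmer [([0.406, 0.261], 0.72)]
top soap_pump [([0.637, 0.416], 0.6), ([0.664, -0.2], 0.41)]
top tumbler [([0.808, -0.051], 0.86)]
top cream_jar [([0.81, 0.096], 0.86)]
top brush_cup [([0.643, -0.421], 0.66)]
top hairbrush [([0.471, -0.503], 0.96)]
['MotionError', 'camera_model', 'cut_out', 'finish_job', 'grab_frame', 'observe', 'tip_extent', 'tip_of'] 0.011
```

View pics/c1.png

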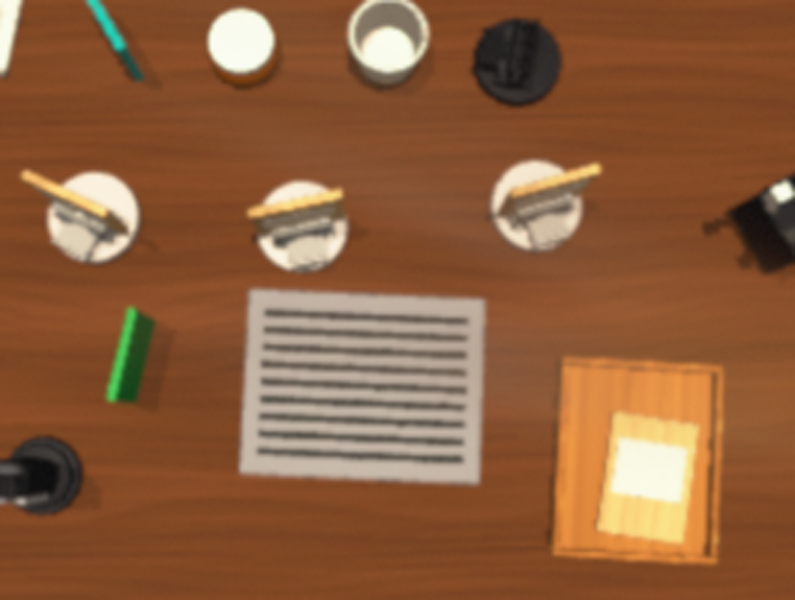

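```bash
python3 - <<'E'
from h import *
o=np.array([160,130])
f=grab_frame("top");hsv=cv2.cvtColor(f,cv2.COLOR_RGB2HSV)
for nm,bx,h in(("L",(165,182,208,206),(.642,.22)),("M",(238,188,279,206),(.638,.025)),("R",(322,180,364,206),(.656,-.195))):
    x0,y0,x1,y1=bx;c=hsv[y0:y1,x0:x1]
    m=((c[...,0]>10)&(c[...,0]<24)&(c[...,1]>90)&(c[...,2]>170)).astype(np.uint8)
    n,l,st,_=cv2.connectedComponentsWithStats(m);k=1+st[1:,4].argmax()
    ys,xs=np.nonzero(l==k);P=back("top",np.c_[xs+x0,ys+y0],.142)[:,:2]
    r=cv2.minAreaRect((P*1e3).astype(np.float32));
    mu=P.mean(0);v=np.linalg.svd(P-mu)[2][0];v*=np.sign(v[1]);pr=(P-mu)@v
    # foot: white pixels circle
    u=proj("top",[[*h,.018]])[0].astype(int);X0,Y0=u-20
    w=hsv[Y0:Y0+40,X0:X0+40];wm=((w[...,1]<75)&(w[...,2]>190)).astype(np.uint8)
    cs=max(cv2.findContours(wm,0,1)[0],key=cv2.contourArea)[:,0]+[X0,Y0]
    cc=cv2.minEnclosingCircle(cs.astype(np.float32));
    print(nm,len(P),"edge mid",(mu+v*(pr.max()+pr.min())/2).round(4),"rect",np.round(r[0]),np.round(r[1]),"edge dir deg from +y", np.degrees(np.arctan2(-v[0],v[1])).round(1),"len",np.ptp(pr).round(3),"foot",back("top",[cc[0]],.018)[0,:2].round(4),cc[1])
mc=back("top",np.array([(249,290),(485,298),(480,484),(240,473)])/3+o,.001);print("mat",mc[:,:2].round(3).tolist(),mc.mean(0).round(3))
tc=back("top",np.array([(563,358),(722,367),(717,562),(553,555)])/3+o,.024);print("tray",tc[:,:2].round(3).tolist(),tc.mean(0).round(3))
sc=back("top",np.array([(615,412),(698,424),(684,543),(598,530)])/3+o,.014);print("spare",sc[:,:2].round(3).tolist())
E
```

```text
L 106 edge mid [0.6469 0.2204] rect [647. 220.] [81. 10.] edge dir deg from +y -26.7 len 0.081 foot [0.6562 0.2136] 13.313627243041992
M 99 edge mid [0.6355 0.0262] rect [637.  27.] [12. 80.] edge dir deg from +y 11.4 len 0.08 foot [0.6269 0.0247] 14.080227851867676
R 109 edge mid [ 0.6529 -0.1943] rect [ 654. -194.] [12. 80.] edge dir deg from +y 16.3 len 0.08 foot [ 0.6682 -0.1843] 12.777032852172852
mat [[0.577, 0.075], [0.567, -0.146], [0.395, -0.137], [0.408, 0.084]] [ 0.487 -0.031  0.001]
tray [[0.508, -0.214], [0.497, -0.361], [0.321, -0.349], [0.331, -0.199]] [ 0.414 -0.281  0.024]
spare [[0.458, -0.262], [0.446, -0.339], [0.338, -0.321], [0.352, -0.243]]
```

The crop shows three white feet with tan cards at crop (95,215), (302,225) and (537,205). The top edges measure 80 mm long at z = 142 mm, which confirms them. I start with R, the nearest one, lifting a little on the way.

Request:
servo_tool --targets '[{"dx": 0.0404,"dy": -0.01745,"dz": -0.005},{"dx": 0.0404,"dy": -0.01745,"dz": -0.005},{"dx": 0.0404,"dy": -0.01745},{"dx": 0.0404,"dy": -0.01745},{"dx": 0.0404,"dy": -0.01745},{"dx": 0.0404,"dy": -0.01745},{"dx": 0.0404,"dy": -0.01745},{"dx": 0.0404,"dy": -0.01745},{"dx": 0.0404,"dy": -0.01745},{"dx": 0.0404,"dy": -0.01745},{"dx": 0.0404,"dy": -0.01745},{"dx": 0.0404,"dy": -0.01745},{"dx": 0.0404,"dy": -0.01745},{"dx": 0.0404,"dy": -0.01745}]'

```text
invalid input
```

Request:
servo_tool --targets '[{"wz": -8.9},{"wz": -8.9},{"wz": -8.9},{"wz": -8.9},{"wz": -8.9},{"wz": -8.9},{"wz": -8.9},{"wz": -8.9},{"wz": -8.9},{"wz": -8.9},{}]'

```text
invalid input
```

```bash
cat >> h.py <<'E'
def to(x,y,z,az):
    s=observe();q=s["eef_rot"];W=Ro.from_quat([q[1],q[2],q[3],q[0]]).as_matrix()
    a=np.degrees(np.arctan2(W[1,1],W[0,1]));da=(az-a+90)%180-90
    W2=Ro.from_euler("z",da,degrees=True).as_matrix()@W
    print("t",s["t"].round(2),"tcp",s["tcp_pos"].round(4),"az",a.round(1),"tilt z",W[:,2].round(3),"wz first",(-da).round(1),"then d",(W2.T@(np.array([x,y,z])-s["tcp_pos"])).round(4),"F",s["force"].round(1),"gw",round(s["gripper_width"],4),"gf",round(s["grasp_force"],1),"q7",s["q"][6].round(2))
E
python3 - <<'E'
from h import *
to(.6529,-.1943,.107,16.3)
s=observe();cv2.imwrite("pics/w1.png",grab_frame("wrist")[:,:,::-1])
print(proj("wrist",[[.6529,-.1943,.142]],s))
E
```

```text
Traceback (most recent call last):
  File "h.py", line 24, in to
    print("t",s["t"].round(2),"tcp",s["tcp_pos"].round(4),"az",a.round(1),"tilt z",W[:,2].round(3),"wz first",(-da).round(1),"then d",(W2.T@(np.array([x,y,z])-s["tcp_pos"])).round(4),"F",s["force"].round(1),"gw",round(s["gripper_width"],4),"gf",round(s["grasp_force"],1),"q7",s["q"][6].round(2))
              ^^^^^^^^^^^^
AttributeError: 'float' object has no attribute 'round'
```

Request:
servo_tool --targets '[{"wx": 0,"wy": 0,"wz": 0,"dx": 0.0404,"dy": -0.01745,"dz": -0.005,"gripper": 0.085},{"wx": 0,"wy": 0,"wz": 0,"dx": 0.0404,"dy": -0.01745,"dz": -0.005,"gripper": 0.085}]'

```text
t: 2.35
tcp_pos: [0.2535, -0.5386, 0.2522]
eef_rot: [-0.0, 0.989, 0.15, 0.0]
force: [0.9, 0.4, -1.0]
gripper_width: 0.0851
grasp_force: 0.0
```

Request:
servo_tool --targets '[{"wx": 0,"wy": 0,"wz": 0,"dx": 0.0404,"dy": -0.01745,"dz": 0,"gripper": 0.085},{"wx": 0,"wy": 0,"wz": 0,"dx": 0.0404,"dy": -0.01745,"dz": 0,"gripper": 0.085},{"wx": 0,"wy": 0,"wz": 0,"dx": 0.0404,"dy": -0.01745,"dz": 0,"gripper": 0.085},{"wx": 0,"wy": 0,"wz": 0,"dx": 0.0404,"dy": -0.01745,"dz": 0,"gripper": 0.085},{"wx": 0,"wy": 0,"wz": 0,"dx": 0.0404,"dy": -0.01745,"dz": 0,"gripper": 0.085},{"wx": 0,"wy": 0,"wz": 0,"dx": 0.0404,"dy": -0.01745,"dz": 0,"gripper": 0.085},{"wx": 0,"wy": 0,"wz": 0,"dx": 0.0404,"dy": -0.01745,"dz": 0,"gripper": 0.085},{"wx": 0,"wy": 0,"wz": 0,"dx": 0.0404,"dy": -0.01745,"dz": 0,"gripper": 0.085},{"wx": 0,"wy": 0,"wz": 0,"dx": 0.0404,"dy": -0.01745,"dz": 0,"gripper": 0.085},{"wx": 0,"wy": 0,"wz": 0,"dx": 0.0404,"dy": -0.01745,"dz": 0,"gripper": 0.085},{"wx": 0,"wy": 0,"wz": 0,"dx": 0.0404,"dy": -0.01745,"dz": 0,"gripper": 0.085},{"wx": 0,"wy": 0,"wz": 0,"dx": 0.0404,"dy": -0.01745,"dz": 0,"gripper": 0.085}]'

```text
t: 3.85
tcp_pos: [0.6544, -0.1938, 0.2523]
eef_rot: [0.0, 0.989, 0.151, 0.0]
force: [0.0, 0.1, -0.7]
gripper_width: 0.0853
grasp_force: 0.0
```

Request:
servo_tool --targets '[{"wx": 0,"wy": 0,"wz": -8.9,"dx": 0,"dy": 0,"dz": 0,"gripper": 0.085},{"wx": 0,"wy": 0,"wz": -8.9,"dx": 0,"dy": 0,"dz": 0,"gripper": 0.085},{"wx": 0,"wy": 0,"wz": -8.9,"dx": 0,"dy": 0,"dz": 0,"gripper": 0.085},{"wx": 0,"wy": 0,"wz": -8.9,"dx": 0,"dy": 0,"dz": 0,"gripper": 0.085},{"wx": 0,"wy": 0,"wz": -8.9,"dx": 0,"dy": 0,"dz": 0,"gripper": 0.085},{"wx": 0,"wy": 0,"wz": -8.9,"dx": 0,"dy": 0,"dz": 0,"gripper": 0.085},{"wx": 0,"wy": 0,"wz": -8.9,"dx": 0,"dy": 0,"dz": 0,"gripper": 0.085},{"wx": 0,"wy": 0,"wz": -8.9,"dx": 0,"dy": 0,"dz": 0,"gripper": 0.085},{"wx": 0,"wy": 0,"wz": -8.9,"dx": 0,"dy": 0,"dz": 0,"gripper": 0.085},{"wx": 0,"wy": 0,"wz": -8.9,"dx": 0,"dy": 0,"dz": 0,"gripper": 0.085},{"wx": 0,"wy": 0,"wz": 0,"dx": 0,"dy": 0,"dz": 0,"gripper": 0.085}]'

```text
t: 5.22
tcp_pos: [0.6534, -0.1948, 0.2522]
eef_rot: [-0.0, 0.6, 0.8, 0.0]
force: [0.5, -0.6, 0.6]
gripper_width: 0.085
grasp_force: 0.0
```

```bash
sed -i 's/s\["t"\].round(2)/round(float(s["t"]),2)/' h.py
python3 - <<'E'
from h import *
to(.6529,-.1943,.107,16.3)
s=observe();cv2.imwrite("pics/w1.png",grab_frame("wrist")[:,:,::-1])
print(proj("wrist",[[.6529,-.1943,.142]],s))
E
```

```text
t 5.22 tcp [ 0.6534 -0.1948  0.2522] az 16.3 tilt z [-0.  0. -1.] wz first -0.0 then d [ 0.0006 -0.0003  0.1452] F [ 0.5 -0.6  0.6] gw 0.085 gf 0.0 q7 0.36
[[281.50881573 213.30973123]]
```

View pics/w1.png

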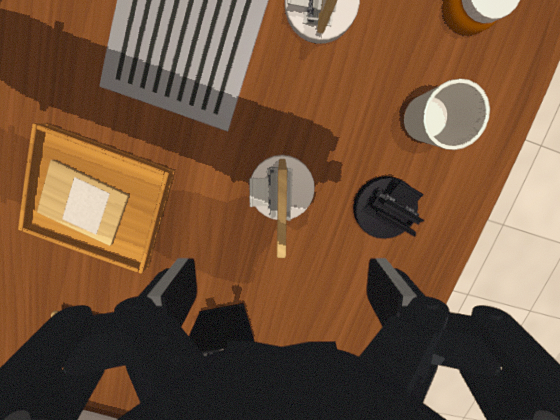

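The wrist view shows card R nearly edge-on between the fingers at column 281, with rows 160–257. That matches my predicted middle of (281,213), so I descend and grip.

Request:
servo_tool --targets '[{"wx": 0,"wy": 0,"wz": 0,"dx": 0.0005,"dy": 0,"dz": 0.035,"gripper": 0.085},{"wx": 0,"wy": 0,"wz": 0,"dx": 0,"dy": 0,"dz": 0.035,"gripper": 0.06},{"wx": 0,"wy": 0,"wz": 0,"dx": 0,"dy": 0,"dz": 0.035,"gripper": 0.05},{"wx": 0,"wy": 0,"wz": 0,"dx": 0,"dy": 0,"dz": 0.025,"gripper": 0.04},{"wx": 0,"wy": 0,"wz": 0,"dx": 0,"dy": 0,"dz": 0.015,"gripper": 0.04},{"wx": 0,"wy": 0,"wz": 0,"dx": 0,"dy": 0,"dz": 0,"gripper": 0.02},{"wx": 0,"wy": 0,"wz": 0,"dx": 0,"dy": 0,"dz": 0,"gripper": 0.0},{"wx": 0,"wy": 0,"wz": 0,"dx": 0,"dy": 0,"dz": 0,"gripper": 0.0},{"wx": 0,"wy": 0,"wz": 0,"dx": 0,"dy": 0,"dz": 0,"gripper": 0.0},{"wx": 0,"wy": 0,"wz": 0,"dx": 0,"dy": 0,"dz": 0,"gripper": 0.0}]' --grip_force 40

```text
t: 6.52
tcp_pos: [0.6539, -0.1943, 0.1085]
eef_rot: [0.001, 0.599, 0.8, 0.0]
force: [0.4, -0.5, 4.8]
gripper_width: 0.008
grasp_force: 44.3
```

Request:
servo_tool --targets '[{"wx": 0,"wy": 0,"wz": 0,"dx": 0,"dy": 0,"dz": -0.004,"gripper": 0.0},{"wx": 0,"wy": 0,"wz": 0,"dx": 0,"dy": 0,"dz": -0.006,"gripper": 0.0},{"wx": 0,"wy": 0,"wz": 0,"dx": 0,"dy": 0,"dz": -0.008,"gripper": 0.0},{"wx": 0,"wy": 0,"wz": 0,"dx": 0,"dy": 0,"dz": -0.008,"gripper": 0.0},{"wx": 0,"wy": 0,"wz": 0,"dx": 0,"dy": 0,"dz": -0.008,"gripper": 0.0},{"wx": 0,"wy": 0,"wz": 0,"dx": 0,"dy": 0,"dz": 0,"gripper": 0.0},{"wx": 0,"wy": 0,"wz": 0,"dx": 0,"dy": 0,"dz": 0,"gripper": 0.0}]'

```text
t: 7.4
tcp_pos: [0.6531, -0.1942, 0.1411]
eef_rot: [-0.0, 0.599, 0.8, -0.0]
force: [0.7, -0.2, -3.2]
gripper_width: 0.0075
grasp_force: 43.2
```

```bash
python3 - <<'E'
from h import *
to(.6539,-.1943,.1085,16.3)
s=observe();f=grab_frame("scene");cv2.imwrite("pics/s1.png",cv2.resize(f[150:290,180:400],None,fx=3,fy=3)[:,:,::-1])
for i in range(4): grab_frame("wrist");print(observe()["force"].round(1))
E
```

```text
t 7.4 tcp [ 0.6531 -0.1942  0.1411] az 16.4 tilt z [-0.  0. -1.] wz first 0.1 then d [-0.0003  0.0007  0.0326] F [ 0.7 -0.2 -3.2] gw 0.0075 gf 43.2 q7 0.34
[-0.3 -1.  -2.7]
[ 0.5 -0.1 -3.6]
[ 0.2  0.7 -3.6]
[ 0.3 -0.3 -3.9]
```

View pics/s1.png

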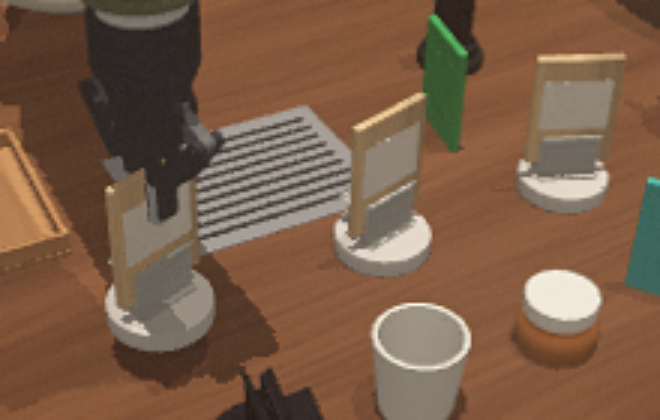

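The crop shows holder R at crop (160,310) raised off the counter with its card, and the force is −3.6 N, so its clip is good. I set it back down and release.

Request:
servo_tool --targets '[{"wx": 0,"wy": 0,"wz": 0,"dx": 0,"dy": 0,"dz": 0.01,"gripper": 0.0},{"wx": 0,"wy": 0,"wz": 0,"dx": 0,"dy": 0,"dz": 0.01,"gripper": 0.0},{"wx": 0,"wy": 0,"wz": 0,"dx": 0,"dy": 0,"dz": 0.006,"gripper": 0.0},{"wx": 0,"wy": 0,"wz": 0,"dx": 0,"dy": 0,"dz": 0.004,"gripper": 0.0},{"wx": 0,"wy": 0,"wz": 0,"dx": 0,"dy": 0,"dz": 0.002,"gripper": 0.0},{"wx": 0,"wy": 0,"wz": 0,"dx": 0,"dy": 0,"dz": 0.001,"gripper": 0.0},{"wx": 0,"wy": 0,"wz": 0,"dx": 0,"dy": 0,"dz": 0,"gripper": 0.0},{"wx": 0,"wy": 0,"wz": 0,"dx": 0,"dy": 0,"dz": 0,"gripper": 0.0}]'

```text
t: 8.65
tcp_pos: [0.6534, -0.1942, 0.1085]
eef_rot: [0.0, 0.599, 0.8, 0.0]
force: [0.5, 0.0, -4.0]
gripper_width: 0.0075
grasp_force: 43.1
```

Request:
servo_tool --targets '[{"wx": 0,"wy": 0,"wz": 0,"dx": 0,"dy": 0,"dz": 0.0008,"gripper": 0.0},{"wx": 0,"wy": 0,"wz": 0,"dx": 0,"dy": 0,"dz": 0,"gripper": 0.0}]'

```text
t: 8.9
tcp_pos: [0.6535, -0.1942, 0.1085]
eef_rot: [0.0, 0.599, 0.8, 0.0]
force: [-3.8, 1.1, 4.4]
gripper_width: 0.0077
grasp_force: 44.3
```

Request:
servo_tool --targets '[{"wx": 0,"wy": 0,"wz": 0,"dx": 0,"dy": 0,"dz": 0,"gripper": 0.03},{"wx": 0,"wy": 0,"wz": 0,"dx": 0,"dy": 0,"dz": 0,"gripper": 0.04},{"wx": 0,"wy": 0,"wz": 0,"dx": 0,"dy": 0,"dz": 0,"gripper": 0.045},{"wx": 0,"wy": 0,"wz": 0,"dx": 0,"dy": 0,"dz": -0.02,"gripper": 0.05},{"wx": 0,"wy": 0,"wz": 0,"dx": 0,"dy": 0,"dz": -0.04,"gripper": 0.05},{"wx": 0,"wy": 0,"wz": 0,"dx": 0,"dy": 0,"dz": -0.04,"gripper": 0.05},{"wx": 0,"wy": 0,"wz": 0,"dx": 0,"dy": 0,"dz": -0.03,"gripper": 0.05},{"wx": 0,"wy": 0,"wz": 2.5,"dx": 0,"dy": 0,"dz": 0,"gripper": 0.05},{"wx": 0,"wy": 0,"wz": 2.4,"dx": 0,"dy": 0,"dz": 0,"gripper": 0.05}]'

```text
t: 10.02
tcp_pos: [0.6537, -0.1941, 0.24]
eef_rot: [0.001, 0.634, 0.774, 0.001]
force: [-0.1, 0.2, -0.3]
gripper_width: 0.05
grasp_force: 0.0
```

```bash
python3 - <<'E'
from h import *
to(.6355,.0262,.107,11.4)
E
```

```text
t 10.03 tcp [ 0.6537 -0.1941  0.24  ] az 11.4 tilt z [ 0.003 -0.001 -1.   ] wz first -0.0 then d [0.2197 0.0253 0.1328] F [-0.1  0.2 -0.3] gw 0.05 gf 0.0 q7 0.28
```

Request:
servo_tool --targets '[{"wx": 0,"wy": 0,"wz": 0,"dx": 0.0366,"dy": 0.0042,"dz": 0,"gripper": 0.05},{"wx": 0,"wy": 0,"wz": 0,"dx": 0.0366,"dy": 0.0042,"dz": 0,"gripper": 0.05},{"wx": 0,"wy": 0,"wz": 0,"dx": 0.0366,"dy": 0.0042,"dz": 0,"gripper": 0.05},{"wx": 0,"wy": 0,"wz": 0,"dx": 0.0366,"dy": 0.0042,"dz": 0,"gripper": 0.05},{"wx": 0,"wy": 0,"wz": 0,"dx": 0.0366,"dy": 0.0042,"dz": 0,"gripper": 0.05},{"wx": 0,"wy": 0,"wz": 0,"dx": 0.0366,"dy": 0.0042,"dz": 0,"gripper": 0.05},{"wx": 0,"wy": 0,"wz": 0,"dx": 0,"dy": 0,"dz": 0,"gripper": 0.05},{"wx": 0,"wy": 0,"wz": 0,"dx": 0,"dy": 0,"dz": 0.04,"gripper": 0.05},{"wx": 0,"wy": 0,"wz": 0,"dx": 0,"dy": 0,"dz": 0.04,"gripper": 0.05},{"wx": 0,"wy": 0,"wz": 0,"dx": 0,"dy": 0,"dz": 0.033,"gripper": 0.05},{"wx": 0,"wy": 0,"wz": 0,"dx": 0,"dy": 0,"dz": 0.019,"gripper": 0.04},{"wx": 0,"wy": 0,"wz": 0,"dx": 0,"dy": 0,"dz": 0,"gripper": 0.02},{"wx": 0,"wy": 0,"wz": 0,"dx": 0,"dy": 0,"dz": 0,"gripper": 0},{"wx": 0,"wy": 0,"wz": 0,"dx": 0,"dy": 0,"dz": 0,"gripper": 0},{"wx": 0,"wy": 0,"wz": 0,"dx": 0,"dy": 0,"dz": 0,"gripper": 0}]'

```text
t: 11.9
tcp_pos: [0.6355, 0.0262, 0.107]
eef_rot: [0.001, 0.633, 0.774, 0.001]
force: [1.4, -0.2, 4.4]
gripper_width: 0.0073
grasp_force: 43.4
```

Request:
servo_tool --targets '[{"wx": 0,"wy": 0,"wz": 0,"dx": 0,"dy": 0,"dz": -0.004,"gripper": 0.0},{"wx": 0,"wy": 0,"wz": 0,"dx": 0,"dy": 0,"dz": -0.006,"gripper": 0.0},{"wx": 0,"wy": 0,"wz": 0,"dx": 0,"dy": 0,"dz": -0.008,"gripper": 0.0},{"wx": 0,"wy": 0,"wz": 0,"dx": 0,"dy": 0,"dz": -0.008,"gripper": 0.0},{"wx": 0,"wy": 0,"wz": 0,"dx": 0,"dy": 0,"dz": -0.008,"gripper": 0.0},{"wx": 0,"wy": 0,"wz": 0,"dx": 0,"dy": 0,"dz": 0,"gripper": 0.0},{"wx": 0,"wy": 0,"wz": 0,"dx": 0,"dy": 0,"dz": 0,"gripper": 0.0}]'

```text
t: 12.78
tcp_pos: [0.6342, 0.0259, 0.1393]
eef_rot: [-0.0, 0.633, 0.774, -0.0]
force: [0.1, -1.1, -1.2]
gripper_width: 0.0073
grasp_force: 42.8
```

```bash
python3 - <<'E'
from h import *
to(.6355,.0262,.107,11.4)
f=grab_frame("scene");cv2.imwrite("pics/s2.png",cv2.resize(f[150:290,180:400],None,fx=3,fy=3)[:,:,::-1])
for i in range(3): print(observe()["force"].round(1));grab_frame("wrist")
E
```

```text
t 12.78 tcp [0.6342 0.0259 0.1393] az 11.5 tilt z [-0. -0. -1.] wz first 0.1 then d [-0.      0.0014  0.0323] F [ 0.1 -1.1 -1.2] gw 0.0073 gf 42.8 q7 -0.1
[-0.2  0.7 -1.2]
[-0.1  0.5 -0.9]
[ 0.1  0.8 -1.5]
```

View pics/s2.png

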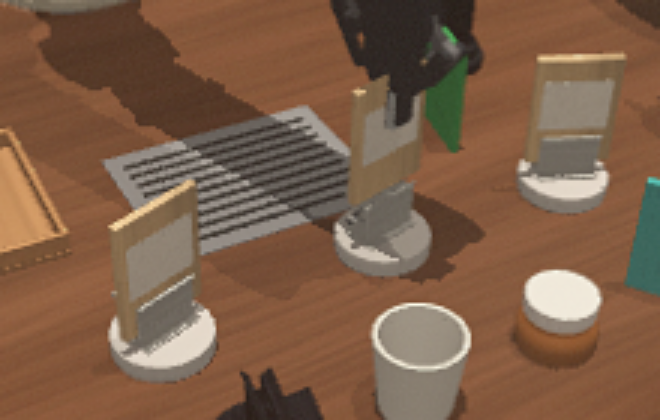

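Holder M's clip let go. The crop shows its foot at (382,245) still on the counter, with the card above it and only about −1.2 N on the tool, so M is the tired one. R at (162,340) stands back in place. Next I lift clear and check how far the arm can tilt over the tray.

Request:
servo_tool --targets '[{"wx": 0,"wy": 0,"wz": 0,"dx": 0,"dy": 0,"dz": -0.03,"gripper": 0.0},{"wx": 0,"wy": 0,"wz": 0,"dx": 0,"dy": 0,"dz": -0.04,"gripper": 0.0},{"wx": 0,"wy": 0,"wz": 0,"dx": 0,"dy": 0,"dz": -0.03,"gripper": 0.0},{"wx": 0,"wy": 0,"wz": 0,"dx": 0,"dy": 0,"dz": 0,"gripper": 0.0}]'

```text
t: 13.48
tcp_pos: [0.6356, 0.0265, 0.2425]
eef_rot: [0.002, 0.633, 0.774, 0.002]
force: [-0.3, 0.0, -0.3]
gripper_width: 0.0077
grasp_force: 42.8
```

```bash
python3 - <<'E'
from h import *
s=observe();print(s["q"].round(3),s["tcp_pos"].round(4),np.hypot(*s["tcp_pos"][:2]).round(4))
from scipy.optimize import least_squares
D=[(.3843,1.3712,.6245,.2413),(s["q"][1],s["q"][3],np.hypot(*s["tcp_pos"][:2]),s["tcp_pos"][2])]
def f(p): # r=L1 sin q2+L2 sin(q2+q4); z=H+L1 cos+L2 cos
    return np.ravel([[p[0]*np.sin(a)+p[1]*np.sin(a+b)-r,p[2]+p[0]*np.cos(a)+p[1]*np.cos(a+b)-z] for a,b,r,z in D])
o=least_squares(f,[.4,.4,.1]);print(o.x,o.fun.round(4))
L1,L2,H=o.x  # H=shoulder - L3
for L3 in(.2,.25,.3):
  for t in(30,45,55,60):
    T=np.radians(t);ze=.025;
    z=ze+.075*np.cos(T)
    for r in(.494,.52):
      R=r-L3*np.sin(T);Z=z+L3*np.cos(T)-(H+L3);d=np.hypot(R,Z)
      q4=np.arccos((d*d-L1**2-L2**2)/(2*L1*L2)); print(L3,t,r,"q4",q4.round(2),"q2",(np.arctan2(R,Z)-np.arctan2(L2*np.sin(q4),L1+L2*np.cos(q4))).round(2), "q6",(np.pi-T-q4-(np.arctan2(R,Z)-np.arctan2(L2*np.sin(q4),L1+L2*np.cos(q4)))).round(2))
E
```

```text
[ 0.309  0.467 -0.588  1.318  0.256  1.426 -0.064] [0.6356 0.0265 0.2425] 0.6362
[0.11764111 0.59347306 0.25248662] [ 0.003   0.0113 -0.0033 -0.0113]
0.2 30 0.494 q4 nan q2 nan q6 nan
0.2 30 0.52 q4 nan q2 nan q6 nan
0.2 45 0.494 q4 nan q2 nan q6 nan
0.2 45 0.52 q4 nan q2 nan q6 nan
0.2 55 0.494 q4 nan q2 nan q6 nan
0.2 55 0.52 q4 nan q2 nan q6 nan
0.2 60 0.494 q4 nan q2 nan q6 nan
0.2 60 0.52 q4 nan q2 nan q6 nan
0.25 30 0.494 q4 nan q2 nan q6 nan
0.25 30 0.52 q4 nan q2 nan q6 nan
0.25 45 0.494 q4 nan q2 nan q6 nan
0.25 45 0.52 q4 nan q2 nan q6 nan
0.25 55 0.494 q4 nan q2 nan q6 nan
0.25 55 0.52 q4 nan q2 nan q6 nan
0.25 60 0.494 q4 nan q2 nan q6 nan
0.25 60 0.52 q4 nan q2 nan q6 nan
0.3 30 0.494 q4 nan q2 nan q6 nan
0.3 30 0.52 q4 nan q2 nan q6 nan
0.3 45 0.494 q4 nan q2 nan q6 nan
0.3 45 0.52 q4 nan q2 nan q6 nan
0.3 55 0.494 q4 nan q2 nan q6 nan
0.3 55 0.52 q4 nan q2 nan q6 nan
0.3 60 0.494 q4 nan q2 nan q6 nan
0.3 60 0.52 q4 nan q2 nan q6 nan<stdin>:15: RuntimeWarning: invalid value encountered in arccos
```

Request:
servo_tool --targets '[{"wx": 0,"wy": 0,"wz": 7.1,"dx": 0,"dy": 0,"dz": 0,"gripper": 0.0},{"wx": 0,"wy": 0,"wz": 7.1,"dx": 0,"dy": 0,"dz": 0,"gripper": 0.0},{"wx": 0,"wy": 0,"wz": 7.2,"dx": 0,"dy": 0,"dz": 0,"gripper": 0.0},{"wx": 0,"wy": 0,"wz": 0,"dx": -0.0433,"dy": -0.0217,"dz": 0,"gripper": 0.0},{"wx": 0,"wy": 0,"wz": 0,"dx": -0.0433,"dy": -0.0217,"dz": 0,"gripper": 0.0},{"wx": 0,"wy": 0,"wz": 0,"dx": -0.0433,"dy": -0.0217,"dz": 0,"gripper": 0.0},{"wx": 0,"wy": 0,"wz": 0,"dx": -0.0433,"dy": -0.0217,"dz": 0,"gripper": 0.0},{"wx": 0,"wy": 0,"wz": 0,"dx": -0.0433,"dy": -0.0217,"dz": 0,"gripper": 0.0},{"wx": 0,"wy": 0,"wz": 0,"dx": -0.0433,"dy": -0.0217,"dz": 0,"gripper": 0.0},{"wx": 0,"wy": 0,"wz": 0,"dx": -0.0433,"dy": -0.0217,"dz": 0,"gripper": 0.0},{"wx": 0,"wy": 0,"wz": 0,"dx": -0.0433,"dy": -0.0217,"dz": 0,"gripper": 0.0},{"wx": 0,"wy": 0,"wz": 0,"dx": 0,"dy": 0,"dz": 0,"gripper": 0.0}]'

```text
t: 14.98
tcp_pos: [0.4001, -0.2889, 0.2383]
eef_rot: [-0.001, 0.768, 0.64, -0.001]
force: [0.6, -0.1, -0.5]
gripper_width: 0.0073
grasp_force: 42.8
```

Request:
servo_tool --targets '[{"wx": -8,"wy": 0,"wz": 0,"dx": 0,"dy": 0,"dz": 0,"gripper": 0.0},{"wx": -8,"wy": 0,"wz": 0,"dx": 0,"dy": 0,"dz": 0,"gripper": 0.0},{"wx": -8,"wy": 0,"wz": 0,"dx": 0,"dy": 0,"dz": 0,"gripper": 0.0},{"wx": -8,"wy": 0,"wz": 0,"dx": 0,"dy": 0,"dz": 0,"gripper": 0.0},{"wx": 0,"wy": 0,"wz": 0,"dx": 0,"dy": 0,"dz": 0,"gripper": 0.0}]'

```text
t: 15.6
tcp_pos: [0.4014, -0.2839, 0.2371]
eef_rot: [0.209, 0.737, 0.617, 0.177]
force: [-0.5, -0.3, -0.4]
gripper_width: 0.0076
grasp_force: 42.8
```

```bash
python3 - <<'E'
from h import *
s=observe();print(s["q"].round(3));to(.4045,-.2843,.065,-10)
E
```

```text
[ 0.977 -0.209 -0.189  2.142 -0.496  0.795  0.884]
t 15.6 tcp [ 0.4014 -0.2839  0.2371] az -10.2 tilt z [ 0.52 -0.09 -0.85] wz first -0.2 then d [-0.0003 -0.0881  0.1479] F [-0.5 -0.3 -0.4] gw 0.0076 gf 42.8 q7 0.88
```

Request:
servo_tool --targets '[{"wx": 0,"wy": 0,"wz": 0,"dx": 0,"dy": -0.0175,"dz": 0.0283,"gripper": 0.0},{"wx": 0,"wy": 0,"wz": 0,"dx": 0,"dy": -0.0175,"dz": 0.0283,"gripper": 0.0},{"wx": 0,"wy": 0,"wz": 0,"dx": 0,"dy": -0.0175,"dz": 0.0283,"gripper": 0.0},{"wx": -6,"wy": 0,"wz": 0,"dx": 0,"dy": 0,"dz": 0,"gripper": 0.0},{"wx": -6,"wy": 0,"wz": 0,"dx": 0,"dy": 0,"dz": 0,"gripper": 0.0},{"wx": 0,"wy": 0,"wz": 0,"dx": 0,"dy": 0,"dz": 0,"gripper": 0.0}]'

```text
t: 16.35
tcp_pos: [0.4035, -0.2833, 0.1432]
eef_rot: [0.232, 0.728, 0.613, 0.202]
force: [0.3, -0.9, -1.4]
gripper_width: 0.0074
grasp_force: 42.8
```

```bash
python3 - <<'E'
from h import *
s=observe();print(s["q"].round(3));to(.4045,-.2843,.065,-10)
E
```

```text
[ 1.367 -0.088 -0.54   2.3   -0.85   0.564  1.301]
t 16.35 tcp [ 0.4035 -0.2833  0.1432] az -10.0 tilt z [ 0.578 -0.089 -0.811] wz first 0.0 then d [-0.0016 -0.0448  0.0641] F [ 0.3 -0.9 -1.4] gw 0.0074 gf 42.8 q7 1.3
```

Request:
servo_tool --targets '[{"wx": 0,"wy": 0,"wz": 0,"dx": 0,"dy": 0.02,"dz": -0.028,"gripper": 0.0},{"wx": 0,"wy": 0,"wz": 0,"dx": 0,"dy": 0.02,"dz": -0.028,"gripper": 0.0},{"wx": 9,"wy": 0,"wz": 0,"dx": 0,"dy": 0,"dz": 0,"gripper": 0.0},{"wx": 9,"wy": 0,"wz": 0,"dx": 0,"dy": 0,"dz": 0,"gripper": 0.0},{"wx": 9,"wy": 0,"wz": 0,"dx": 0,"dy": 0,"dz": 0,"gripper": 0.0},{"wx": 9,"wy": 0,"wz": 0,"dx": 0,"dy": 0,"dz": 0,"gripper": 0.0},{"wx": 9,"wy": 0,"wz": 0,"dx": 0,"dy": 0,"dz": 0,"gripper": 0.0},{"wx": 9,"wy": 0,"wz": 0,"dx": 0,"dy": 0,"dz": 0,"gripper": 0.0},{"wx": 9,"wy": 0,"wz": 0,"dx": 0,"dy": 0,"dz": 0,"gripper": 0.0},{"wx": 9,"wy": 0,"wz": 0,"dx": 0,"dy": 0,"dz": 0,"gripper": 0.0},{"wx": 9,"wy": 0,"wz": 0,"dx": 0,"dy": 0,"dz": 0,"gripper": 0.0},{"wx": 9,"wy": 0,"wz": 0,"dx": 0,"dy": 0,"dz": 0,"gripper": 0.0},{"wx": 0,"wy": 0,"wz": 0,"dx": 0,"dy": 0,"dz": 0,"gripper": 0.0}]'

```text
t: 17.98
tcp_pos: [0.3946, -0.2834, 0.1867]
eef_rot: [-0.324, 0.691, 0.593, -0.256]
force: [0.1, -0.1, -0.9]
gripper_width: 0.0075
grasp_force: 42.7
```

```bash
python3 - <<'E'
from h import *
s=observe();print(s["q"].round(3));to(.423,-.284,.067,-8)
E
```

```text
[ 0.547  0.743 -0.201  1.218  0.274  2.038  0.2  ]
t 17.98 tcp [ 0.3946 -0.2834  0.1867] az -7.5 tilt z [-0.739  0.144 -0.658] wz first 0.5 then d [0.0007 0.1086 0.0577] F [ 0.1 -0.1 -0.9] gw 0.0075 gf 42.7 q7 0.2
```

Request:
servo_tool --targets '[{"wx": 0,"wy": 0,"wz": 0,"dx": 0,"dy": 0.0245,"dz": 0.013,"gripper": 0.0},{"wx": 0,"wy": 0,"wz": 0,"dx": 0,"dy": 0.0245,"dz": 0.013,"gripper": 0.0},{"wx": 0,"wy": 0,"wz": 0,"dx": 0,"dy": 0.0245,"dz": 0.013,"gripper": 0.0},{"wx": 0,"wy": 0,"wz": 0,"dx": 0,"dy": 0.0245,"dz": 0.013,"gripper": 0.0},{"wx": 5,"wy": 0,"wz": 0,"dx": 0,"dy": 0,"dz": 0,"gripper": 0.0},{"wx": 5,"wy": 0,"wz": 0,"dx": 0,"dy": 0,"dz": 0,"gripper": 0.0},{"wx": 0,"wy": 0,"wz": 0,"dx": 0,"dy": 0,"dz": 0,"gripper": 0.0}]'

```text
t: 18.85
tcp_pos: [0.4215, -0.2822, 0.0793]
eef_rot: [-0.384, 0.659, 0.572, -0.302]
force: [-0.8, -1.0, -0.3]
gripper_width: 0.0076
grasp_force: 42.8
```

```bash
python3 - <<'E'
from h import *
s=observe();print(s["q"].round(3));to(.423,-.284,.062,-8)
f=grab_frame("scene");cv2.imwrite("pics/s3.png",cv2.resize(f[130:290,110:330],None,fx=3,fy=3)[:,:,::-1])
E
```

```text
[ 0.404  1.019 -0.003  1.071  0.205  2.053  0.255]
t 18.85 tcp [ 0.4215 -0.2822  0.0793] az -5.6 tilt z [-0.837  0.161 -0.523] wz first 2.4 then d [-0.0022  0.0157  0.0074] F [-0.8 -1.  -0.3] gw 0.0076 gf 42.8 q7 0.26
```

View pics/s3.png

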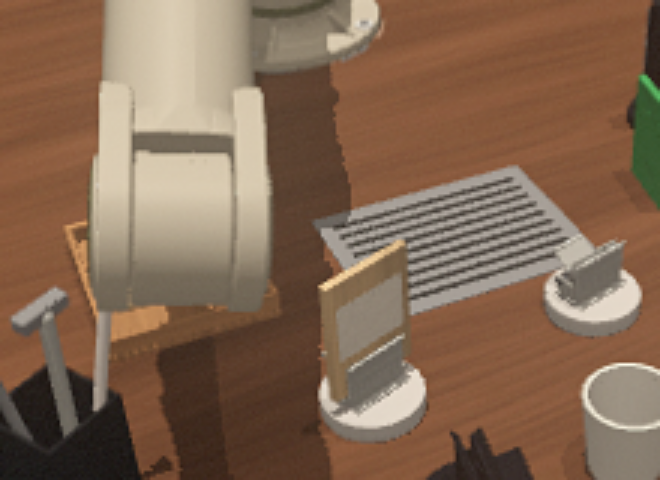

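The crop shows the wrist over the tray, holder M empty at (592,290), R at (372,390) standing, and the brush cup at (60,430) with its brushes close to the arm. I check that gap before moving on.

```bash
python3 - <<'E'
from h import *
print(back("top",[[395,206],[408,217],[412,200]],.185).round(3), back("scene",[[95,228],[125,178*1.0],[145,220]],.185).round(3))
s=observe();q=s["eef_rot"];W=Ro.from_quat([q[1],q[2],q[3],q[0]]).as_matrix()
for b in(.062,.15,.2,.25):print(b,(s["tcp_pos"]-b*W[:,2]).round(3))
E
```

```text
[[ 0.603 -0.309  0.185]
 [ 0.576 -0.34   0.185]
 [ 0.617 -0.353  0.185]] [[ 0.605 -0.468  0.185]
 [ 0.449 -0.368  0.185]
 [ 0.629 -0.373  0.185]]
0.062 [ 0.473 -0.292  0.113]
0.15 [ 0.547 -0.307  0.159]
0.2 [ 0.589 -0.315  0.185]
0.25 [ 0.63  -0.323  0.212]
```

Request:
servo_tool --targets '[{"wx": 0,"wy": 0,"wz": 0,"dx": 0.004,"dy": 0.0085,"dz": 0.0045,"gripper": 0.0},{"wx": 0,"wy": 0,"wz": 0,"dx": 0.004,"dy": 0.006,"dz": 0.003,"gripper": 0.0},{"wx": 0,"wy": 0,"wz": 0,"dx": 0,"dy": 0.003,"dz": 0.0015,"gripper": 0.0},{"wx": 0,"wy": 0,"wz": 0,"dx": 0,"dy": 0,"dz": 0,"gripper": 0.0}]'

```text
t: 19.4
tcp_pos: [0.4235, -0.2746, 0.0619]
eef_rot: [-0.385, 0.66, 0.571, -0.301]
force: [-0.5, 0.6, -0.2]
gripper_width: 0.0075
grasp_force: 42.8
```

Request:
servo_tool --targets '[{"wx": 0,"wy": 0,"wz": 0,"dx": 0,"dy": 0,"dz": 0,"gripper": 0.026},{"wx": 0,"wy": 0,"wz": 0,"dx": 0,"dy": 0,"dz": 0,"gripper": 0.026},{"wx": 0,"wy": 0,"wz": 0,"dx": 0,"dy": 0,"dz": 0,"gripper": 0.026}]'

```text
t: 19.77
tcp_pos: [0.4238, -0.2747, 0.0622]
eef_rot: [-0.384, 0.66, 0.571, -0.301]
force: [-0.1, 0.7, -0.4]
gripper_width: 0.026
grasp_force: 0.1
```

```bash
python3 - <<'E'
from h import *
s=observe();print(s["q"].round(3));to(.423,-.284,.062,-8)
s=observe();cv2.imwrite("pics/w2.png",grab_frame("wrist")[:,:,::-1])
E
```

```text
[ 3.950e-01  1.039e+00 -2.000e-03  1.075e+00  1.920e-01  2.031e+00
  2.400e-01]
t 19.77 tcp [ 0.4238 -0.2747  0.0622] az -5.6 tilt z [-0.836  0.163 -0.524] wz first 2.4 then d [-0.0093  0.0004 -0.0011] F [-0.1  0.7 -0.4] gw 0.026 gf 0.1 q7 0.24
```

View pics/w2.png

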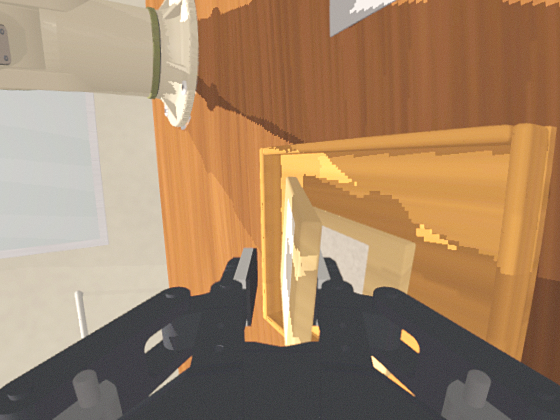

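The wrist view shows the card free of the pads. Its low end is in the tray and it leans on the lower finger at (320,260), so I back out along the fingers, easing away from the brushes.

Request:
servo_tool --targets '[{"wx": 0,"wy": 0,"wz": 0,"dx": 0.003,"dy": 0,"dz": -0.025,"gripper": 0.026},{"wx": 0,"wy": 0,"wz": 0,"dx": 0.006,"dy": 0,"dz": -0.03,"gripper": 0.026},{"wx": 0,"wy": 0,"wz": 0,"dx": 0.006,"dy": -0.015,"dz": -0.01,"gripper": 0.026},{"wx": 0,"wy": 0,"wz": 0,"dx": 0.006,"dy": -0.03,"dz": -0.01,"gripper": 0.026},{"wx": -8,"wy": 0,"wz": 0,"dx": 0.01,"dy": -0.03,"dz": 0,"gripper": 0.026},{"wx": -8,"wy": 0,"wz": 0,"dx": 0.01,"dy": -0.03,"dz": 0,"gripper": 0.026},{"wx": -8,"wy": 0,"wz": 0,"dx": 0.01,"dy": -0.02,"dz": 0,"gripper": 0.03},{"wx": -8,"wy": 0,"wz": 0,"dx": 0.01,"dy": 0,"dz": 0,"gripper": 0.05},{"wx": -8,"wy": 0,"wz": 0,"dx": 0.01,"dy": 0,"dz": 0,"gripper": 0.085},{"wx": -8,"wy": 0,"wz": 0,"dx": 0,"dy": 0,"dz": 0,"gripper": 0.085},{"wx": -8,"wy": 0,"wz": 0,"dx": 0,"dy": 0,"dz": 0,"gripper": 0.085},{"wx": -2.5,"wy": 0,"wz": 0,"dx": 0,"dy": 0,"dz": 0,"gripper": 0.085},{"wx": 0,"wy": 0,"wz": 0,"dx": 0,"dy": 0,"dz": 0,"gripper": 0.085}]'

```text
t: 21.45
tcp_pos: [0.3858, -0.2045, 0.1809]
eef_rot: [-0.004, 0.763, 0.646, 0.022]
force: [-0.3, 0.2, 0.0]
gripper_width: 0.0851
grasp_force: 0.0
```

```bash
python3 - <<'E'
from h import *
s=observe();print(s["q"].round(3));to(.63,.025,.2,101.4)
f=grab_frame("top");a=cv2.resize(f[130:330,160:425],None,fx=2,fy=2)
s2=grab_frame("scene");b=cv2.resize(s2[150:290,110:330],None,fx=2.4,fy=2.4)[:336]
w=max(a.shape[1],b.shape[1]);o=np.zeros((400,800,3),np.uint8)
o[:400,:400]=cv2.resize(a,(400,400*200//265*1)) [:400] if 0 else 0
c=np.zeros((600,560,3),np.uint8);t=cv2.resize(f[170:330,160:425],(560,338));c[:338]=t;u=cv2.resize(s2[170:290,110:350],(524,262));c[338:600,:524]=u
cv2.imwrite("pics/m1.png",c[:,:,::-1])
E
```

```text
[-0.133 -0.006  0.586  1.973 -0.043  1.164  0.306]
t 21.45 tcp [ 0.3858 -0.2045  0.1809] az -9.5 tilt z [ 0.028  0.034 -0.999] wz first 69.1 then d [ 0.2855 -0.1762 -0.0121] F [-0.3  0.2  0. ] gw 0.0851 gf 0.0 q7 0.31
```

View pics/m1.png

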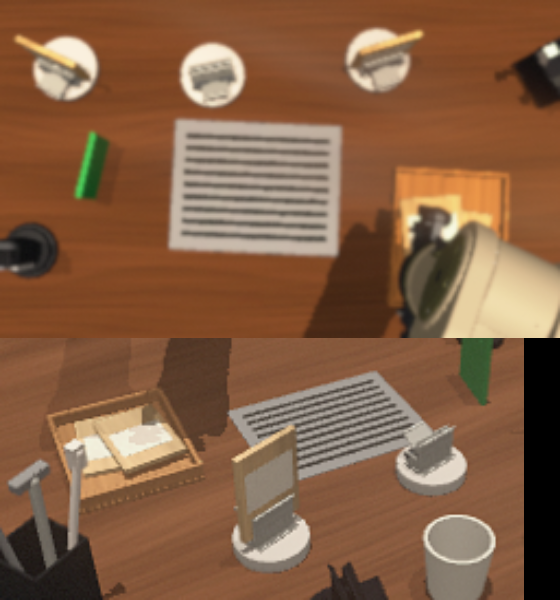

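The upper view shows M's foot empty at (212,75). The lower view shows the card lying flat over the spare in the tray at (140,440), so I measure the empty holder precisely.

```bash
python3 - <<'E'
from h import *
f=grab_frame("top");hsv=cv2.cvtColor(f,cv2.COLOR_RGB2HSV)
X0,Y0=238,182;w=hsv[Y0:Y0+46,X0:X0+46];m=((w[...,1]<90)&(w[...,2]>80)).astype(np.uint8)
c=max(cv2.findContours(m,0,1)[0],key=cv2.contourArea)[:,0]+[X0,Y0]
e=cv2.minEnclosingCircle(c.astype(np.float32));B=cv2.boundingRect(c)
P=back("top",c,.018)[:,:2]
e2=cv2.minEnclosingCircle((P*1e3).astype(np.float32))
print(e,B,e2, (P.max(0)+P.min(0))/2)
h=tip_of("top","holder_1");print([(back("top",d["location"],0)[0,:2].round(3),round(d["conf"],2)) for d in h])
to(.632,.026,.2,101.4)
E
```

```text
((260.1289978027344, 205.21669006347656), 15.3829984664917) (245, 190, 31, 31) ((635.2250366210938, 25.453479766845703), 43.11772918701172) [0.63557806 0.02605433]
[(array([0.643, 0.216]), 0.97), (array([ 0.653, -0.187]), 0.79), (array([ 0.799, -0.192]), 0.79), (array([0.636, 0.022]), 0.67)]
t 21.65 tcp [ 0.3867 -0.2047  0.1802] az -9.4 tilt z [ 0.025  0.033 -0.999] wz first 69.2 then d [ 0.2867 -0.1773 -0.0128] F [-0.1 -0.2 -0.1] gw 0.085 gf 0.0 q7 0.31
```

Request:
servo_tool --targets '[{"wx": 1.1,"wy": -2.1,"wz": 0,"dx": 0,"dy": 0,"dz": -0.02,"gripper": 0.085},{"wx": 0,"wy": 0,"wz": 9.9,"dx": 0,"dy": 0.02,"dz": 0,"gripper": 0.085},{"wx": 0,"wy": 0,"wz": 9.9,"dx": 0.02,"dy": 0.02,"dz": 0,"gripper": 0.085},{"wx": 0,"wy": 0,"wz": 9.9,"dx": 0.02,"dy": 0.0,"dz": 0,"gripper": 0.085},{"wx": 0,"wy": 0,"wz": 9.9,"dx": 0.02,"dy": 0,"dz": 0,"gripper": 0.085},{"wx": 0,"wy": 0,"wz": 9.9,"dx": 0.02,"dy": 0,"dz": 0,"gripper": 0.085},{"wx": 0,"wy": 0,"wz": 9.9,"dx": 0.02,"dy": 0,"dz": 0,"gripper": 0.085},{"wx": 0,"wy": 0,"wz": 9.8,"dx": 0.02,"dy": 0,"dz": 0,"gripper": 0.085},{"wx": 0,"wy": 0,"wz": 0,"dx": 0,"dy": 0,"dz": 0,"gripper": 0.085}]'

```text
t: 22.78
tcp_pos: [0.5054, -0.1317, 0.1995]
eef_rot: [0.0, 0.995, 0.1, -0.0]
force: [0.1, 0.7, -0.7]
gripper_width: 0.0852
grasp_force: 0.0
```

```bash
python3 - <<'E'
from h import *
to(.6355,.026,.041,101.4);print(observe()["q"].round(2))
E
```

```text
t 22.77 tcp [ 0.5054 -0.1317  0.1995] az -78.5 tilt z [-0.001 -0.001 -1.   ] wz first 0.1 then d [ 0.1589 -0.129   0.1583] F [ 0.1  0.7 -0.7] gw 0.0852 gf 0.0 q7 -1.07
[-0.29  0.2   0.56  1.74 -0.11  1.24 -1.07]
```

Moving over and down around the clip, without closing yet.

Request:
servo_tool --targets '[{"wx": 0,"wy": 0,"wz": 0,"dx": 0.032,"dy": -0.026,"dz": 0,"gripper": 0.085},{"wx": 0,"wy": 0,"wz": 0,"dx": 0.032,"dy": -0.026,"dz": 0,"gripper": 0.085},{"wx": 0,"wy": 0,"wz": 0,"dx": 0.032,"dy": -0.026,"dz": 0,"gripper": 0.085},{"wx": 0,"wy": 0,"wz": 0,"dx": 0.032,"dy": -0.026,"dz": 0,"gripper": 0.085},{"wx": 0,"wy": 0,"wz": 0,"dx": 0.031,"dy": -0.025,"dz": 0,"gripper": 0.085},{"wx": 0,"wy": 0,"wz": 0,"dx": 0,"dy": 0,"dz": 0.04,"gripper": 0.085},{"wx": 0,"wy": 0,"wz": 0,"dx": 0,"dy": 0,"dz": 0.03,"gripper": 0.085},{"wx": 0,"wy": 0,"wz": 0,"dx": 0,"dy": 0,"dz": 0,"gripper": 0.085}]'

```text
t: 23.78
tcp_pos: [0.6326, 0.0245, 0.1276]
eef_rot: [0.0, 0.995, 0.1, -0.003]
force: [0.1, 0.1, 0.0]
gripper_width: 0.0852
grasp_force: 0.0
```

```bash
python3 - <<'E'
from h import *
to(.6355,.026,.041,101.4)
s=observe();f=grab_frame("wrist")
P=np.array([[.6355,.0258,.062]]);a=np.radians(11.4);yv=np.array([-np.sin(a),np.cos(a),0])
C=proj("wrist",np.r_[P+.028*yv,P-.028*yv],s);print(C)
g=f[:,:,::-1].copy()
for p in C: cv2.drawMarker(g,tuple(int(x) for x in p),(0,0,255),0,10)
cv2.imwrite("pics/w3.png",g)
E
```

```text
t 23.77 tcp [0.6326 0.0245 0.1276] az -78.5 tilt z [-0.005 -0.001 -1.   ] wz first 0.1 then d [ 0.0036 -0.0009  0.0866] F [0.1 0.1 0. ] gw 0.0852 gf 0.0 q7 -1.29
[[241.05653754 225.35162978]
 [319.54477081 225.59262708]]
```

View pics/w3.png

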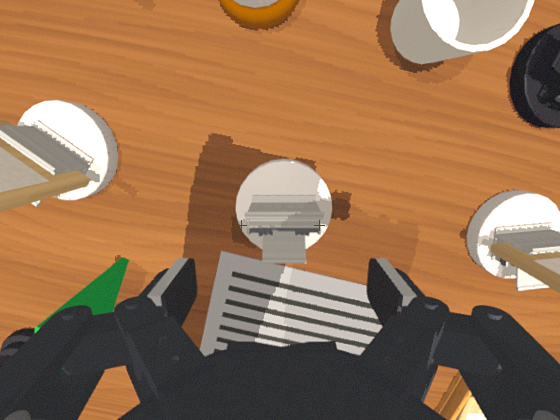

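```bash
python3 - <<'E'
from h import *
print(back("wrist",[[284,207],[236,207],[331,207],[284,159]],.018).round(4),back("wrist",[[246,220],[325,220]],.062).round(4))
E
```

```text
[[ 0.6394  0.0231  0.018 ]
 [ 0.6311  0.0638  0.018 ]
 [ 0.6475 -0.0168  0.018 ]
 [ 0.6796  0.0314  0.018 ]] [[ 0.6355  0.0506  0.062 ]
 [ 0.6468 -0.005   0.062 ]]
```

The wrist view shows the empty clip centred at (285,215) between the fingers, columns 245–325. Back-projected, that is (0.638, 0.0235) with the right 56 mm width, so I shift 5 mm, descend and close gently.

Request:
servo_tool --targets '[{"wx": 0,"wy": 0,"wz": 0,"dx": 0.005,"dy": 0.002,"dz": 0.02,"gripper": 0.085},{"wx": 0,"wy": 0,"wz": 0,"dx": 0,"dy": 0,"dz": 0.03,"gripper": 0.085},{"wx": 0,"wy": 0,"wz": 0,"dx": 0,"dy": 0,"dz": 0.022,"gripper": 0.085},{"wx": 0,"wy": 0,"wz": 0,"dx": 0,"dy": 0,"dz": 0.01,"gripper": 0.085},{"wx": 0,"wy": 0,"wz": 0,"dx": 0,"dy": 0,"dz": 0.004,"gripper": 0.085},{"wx": 0,"wy": 0,"wz": 0,"dx": 0,"dy": 0,"dz": 0,"gripper": 0.065},{"wx": 0,"wy": 0,"wz": 0,"dx": 0,"dy": 0,"dz": 0,"gripper": 0.05},{"wx": 0,"wy": 0,"wz": 0,"dx": 0,"dy": 0,"dz": 0,"gripper": 0.05},{"wx": 0,"wy": 0,"wz": 0,"dx": 0,"dy": 0,"dz": 0,"gripper": 0.05}]' --grip_force 20

```text
t: 24.95
tcp_pos: [0.6409, 0.0242, 0.0458]
eef_rot: [-0.0, 0.995, 0.099, 0.002]
force: [-1.1, 0.2, 5.2]
gripper_width: 0.0548
grasp_force: 21.3
```

```bash
python3 - <<'E'
from h import *
to(.492,-.02,.041,101.4)
E
```

```text
t 24.95 tcp [0.6409 0.0242 0.0458] az -78.6 tilt z [ 0.003  0.    -1.   ] wz first -0.0 then d [-0.1547  0.0139  0.0043] F [-1.1  0.2  5.2] gw 0.0548 gf 21.3 q7 -1.26
```

Gripped at 55 mm with a slight downward press, so it cannot lift. Now slide.

Request:
servo_tool --targets '[{"wx": 0,"wy": 0,"wz": 0,"dx": -0.006,"dy": 0.0005,"dz": 0,"gripper": 0.05},{"wx": 0,"wy": 0,"wz": 0,"dx": -0.01,"dy": 0.001,"dz": 0,"gripper": 0.05},{"wx": 0,"wy": 0,"wz": 0,"dx": -0.01,"dy": 0.001,"dz": 0,"gripper": 0.05},{"wx": 0,"wy": 0,"wz": 0,"dx": -0.01,"dy": 0.001,"dz": 0,"gripper": 0.05}]'

```text
t: 25.45
tcp_pos: [0.6064, 0.0137, 0.0458]
eef_rot: [-0.0, 0.995, 0.099, 0.002]
force: [4.5, 1.2, 6.3]
gripper_width: 0.0551
grasp_force: 21.9
```

Request:
servo_tool --targets '[{"wx": 0,"wy": 0,"wz": 0,"dx": -0.01,"dy": 0.001,"dz": 0,"gripper": 0.05},{"wx": 0,"wy": 0,"wz": 0,"dx": -0.01,"dy": 0.001,"dz": 0,"gripper": 0.05},{"wx": 0,"wy": 0,"wz": 0,"dx": -0.01,"dy": 0.001,"dz": 0,"gripper": 0.05},{"wx": 0,"wy": 0,"wz": 0,"dx": -0.01,"dy": 0.001,"dz": 0,"gripper": 0.05},{"wx": 0,"wy": 0,"wz": 0,"dx": -0.01,"dy": 0.001,"dz": 0,"gripper": 0.05},{"wx": 0,"wy": 0,"wz": 0,"dx": -0.01,"dy": 0.001,"dz": 0,"gripper": 0.05},{"wx": 0,"wy": 0,"wz": 0,"dx": -0.01,"dy": 0.001,"dz": 0,"gripper": 0.05},{"wx": 0,"wy": 0,"wz": 0,"dx": -0.01,"dy": 0.001,"dz": 0,"gripper": 0.05},{"wx": 0,"wy": 0,"wz": 0,"dx": -0.01,"dy": 0.001,"dz": 0,"gripper": 0.05},{"wx": 0,"wy": 0,"wz": 0,"dx": -0.01,"dy": 0.001,"dz": 0,"gripper": 0.05},{"wx": 0,"wy": 0,"wz": 0,"dx": -0.01,"dy": 0.001,"dz": 0,"gripper": 0.05},{"wx": 0,"wy": 0,"wz": 0,"dx": -0.007,"dy": 0.001,"dz": 0,"gripper": 0.05},{"wx": 0,"wy": 0,"wz": 0,"dx": 0,"dy": 0,"dz": 0,"gripper": 0.05}]'

```text
t: 27.08
tcp_pos: [0.4938, -0.0213, 0.0457]
eef_rot: [-0.0, 0.995, 0.099, 0.002]
force: [1.2, -0.4, 12.3]
gripper_width: 0.055
grasp_force: 22.3
```

Request:
servo_tool --targets '[{"wx": 0,"wy": 0,"wz": 0,"dx": 0,"dy": 0,"dz": 0,"gripper": 0.075},{"wx": 0,"wy": 0,"wz": 0,"dx": 0,"dy": 0,"dz": 0,"gripper": 0.08},{"wx": 0,"wy": 0,"wz": 0,"dx": 0,"dy": 0,"dz": 0,"gripper": 0.085},{"wx": 0,"wy": 0,"wz": 0,"dx": 0,"dy": 0,"dz": -0.02,"gripper": 0.085},{"wx": 0,"wy": 0,"wz": 0,"dx": 0,"dy": 0,"dz": -0.04,"gripper": 0.085},{"wx": 0,"wy": 0,"wz": 0,"dx": 0,"dy": 0,"dz": -0.05,"gripper": 0.085},{"wx": 0,"wy": 0,"wz": 0,"dx": 0,"dy": 0,"dz": -0.05,"gripper": 0.085},{"wx": 0,"wy": 0,"wz": 0,"dx": 0,"dy": 0,"dz": -0.05,"gripper": 0.085},{"wx": 0,"wy": 0,"wz": 0,"dx": -0.05,"dy": 0,"dz": 0,"gripper": 0.085},{"wx": 0,"wy": 0,"wz": 0,"dx": 0,"dy": 0,"dz": 0,"gripper": 0.085}]'

```text
t: 28.32
tcp_pos: [0.4416, -0.0321, 0.2544]
eef_rot: [-0.001, 0.995, 0.098, 0.001]
force: [1.0, 1.0, 0.1]
gripper_width: 0.085
grasp_force: 0.0
```

```bash
python3 - <<'E'
from h import *
to(.492,-.02,.041,101.4)
f=grab_frame("scene");w=grab_frame("wrist")
c=np.zeros((600,560,3),np.uint8);c[:330]=cv2.resize(f[150:310,110:390],(560,320)).repeat(1,0)[:330] if 0 else np.pad(cv2.resize(f[150:310,110:390],(560,320)),((0,10),(0,0),(0,0)))
c[330:]=w[:270]
cv2.imwrite("pics/end.png",c[:,:,::-1])
E
```

```text
t 28.32 tcp [ 0.4416 -0.0321  0.2544] az -78.7 tilt z [ 0.001  0.002 -1.   ] wz first -0.1 then d [ 0.0516 -0.0016  0.2134] F [1.  1.  0.1] gw 0.085 gf 0.0 q7 -1.39
```

View pics/end.png

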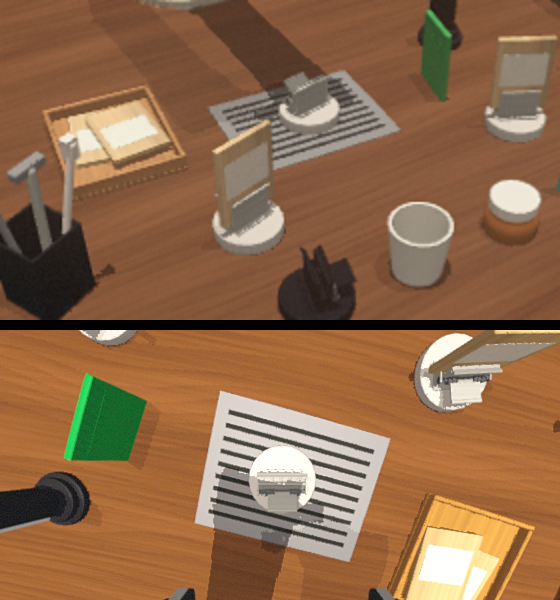

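The final picture shows the empty holder wholly on the mat at (282,480) in the wrist view. The card lies flat in the tray at (125,130), and R at (248,225) and L at (515,120) stand with their cards.

```bash
python3 -c "
from workcell import *
print(finish_job())"
```

```text
the job is handed in; nothing more can be done
None
```

The job is handed in at about 28 s on the robot's clock: the middle holder (top image, about x 0.636, y 0.026) had the tired clip, its card lies in the tray resting on the spare card, and the empty holder was slid wholly onto the mat; one good holder was tested and set back with its card, and the third was left unpulled because the tired clip had already been found.

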